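# Fit the splined handle on a surplus fuse switch and set it

### The job

Fit the loose red handle onto the toothed spindle of the fused switch: turn it until its inner ribs drop between the spindle's teeth, and push it fully home. Then, with the handle, turn the spindle clockwise until the white pointer on its disc is at the green mark, and let go. Leave the other things on the bench where they are.

Things in the scene. Friction and masses are not known exactly. Their poses are not given: they have to be found in the camera images.
- handle: loose red handle, 67 mm high, 120 g, standing open end down. Below: round skirt 47 mm across, 34 mm high. Inside it, six ribs 4 mm thick, from 3 mm above the underside up to the roof at 29 mm, leave a 24 mm bore; seen from above they lie at 30, 90, 150, ... degrees from x (the bar's length), so the bar is over a gap between ribs. Origin: centre of the underside; z up
- handle_bar (a point): point on the handle's axis, 56 mm above its underside, in its bar grip: 74 mm long (along x), 16 mm wide (along y), from 33 to 67 mm above the underside, white line along its top. Take it across its width; good height for the middle of the pads
- spindle_seat (a point): on the spindle's axis, on top of the switch's black disc (82 mm across), 80 mm above the bench; z up, x towards the white pointer. Six brass teeth stand on the disc, 6 mm thick, 16 mm high, reaching 17 mm from the axis, one in line with the pointer, the rest every 60 degrees. Home, the handle's underside rests on the disc, its axis on this one
- spindle_nose (a point): top of the round steel nose amid the teeth, 21 mm across, tapered at the tip, 26 mm above the disc; it enters the handle's bore first. The handle meshes when its bar is in line with any tooth (six ways, all equally good, about 5 degrees of play each way); out of line it stops on the teeth, its underside 13 mm above the disc
- spindle (a joint): turn of the spindle with disc and pointer, rad, growing clockwise seen from above; 0 with the pointer at the thin black mark, 1.2 at the green mark; stops at -0.6 and 1.5. Starts between -0.45 and 0.35, stays where it is left, takes about 0.12 N m to turn
- switch: fixed fused switch on a plywood board 230 x 160 x 12 mm (x, y, z; its middle 35 mm to +x of the origin); grey enclosure 140 x 140 mm with yellow top plate, 74 mm above the bench, bearing the disc, thin black mark (at +x) and green mark; low black block with three glass fuses at +x, up to 55 mm high. Origin: on the bench below the spindle axis
- fusebox0: bystander: small clear box of glass fuses, 34 x 42 x 10 mm, lying flat; origin at the underside centre
- fusebox1: bystander: small clear box of glass fuses, 34 x 42 x 10 mm, lying flat; origin at the underside centre
- fusebox2: bystander: small clear box of glass fuses, 34 x 42 x 10 mm, lying flat; origin at the underside centre
- relay: bystander: blue cube relay on a black 36 mm square base, 50 mm high; origin at the underside centre
- capacitor: bystander: aluminium can 36 mm across, 52 mm high, upright; origin at the underside centre
- multimeter: bystander: yellow meter 145 x 75 x 38 mm lying flat, x along its length; origin at the underside centre
- screwdriver: bystander: screwdriver lying flat on the bench, x along it towards the tip; origin at its middle
Mind the look-alikes: they are no part of the job. Leave any pink or turquoise look-alike of the handle alone.

How it is judged:
On the way, in this order (a step that is already met when the one before it is completed fails the run):
1. the handle is fully home on the spindle, teeth meshed, before the pointer has been brought to the mark (z of handle in the frame of spindle_seat below 0.003 m and horizontal distance between handle and spindle_seat below 0.004 m and angle between handle's own z axis and vertical below 0.07 rad and value of joint spindle below 1 rad), for 0.2 s.
2. with the handle home, the pointer is turned to the green mark (z of handle in the frame of spindle_seat below 0.003 m and horizontal distance between handle and spindle_seat below 0.004 m and angle between handle's own z axis and vertical below 0.07 rad and value of joint spindle between 1.07 and 1.33 rad), for 0.2 s.
At the end, for the whole second after the job is handed in: The handle sits home on the spindle (underside within 3 mm of the disc, axis within 4 mm, upright within 4 degrees), the pointer is within 0.13 rad (7 degrees) of the green mark, and all is at rest and released (all of step 2 and linear speed of handle below 0.02 m/s and velocity of joint spindle between -0.05 and 0.05 rad/s); the robot touches nothing.
It fails at once if a bystander is shifted by more than 40 mm (distance of any of fusebox0, fusebox1, fusebox2, relay, capacitor, multimeter, screwdriver from where it was at the start of the episode above 0.04 m).
It also fails if it takes over 42 s, if anything falls off the work surface, if the arm or the gripper's body presses on something with over 40 N, if the wrist force passes 120 N, or if a joint passes its speed limit or range.

### The arm

A 7-joint arm with a two-finger parallel gripper is mounted at the origin on the work surface. World frame = base frame: x ahead of the robot, y to its left, z up, the work surface at z = 0. Lengths are in m, angles in rad, forces in N, time in s.
With the tool pointing down it reaches from about 0.4 to 0.75 m from the base axis. Payload 19.5 kg.
Tool frame: the origin (TCP) lies at the centre of the arm's flange, where the gripper is bolted on; the fingertips stand 173 mm ahead of it and the grasp point (between the pads) lies 155 mm ahead of it; z points along the fingers, y is the direction in which the jaws open and shut (so a half turn about z gives the same grasp; the last joint's range is limited). The gripper opens to 85 mm and grips with 20 to 120 N. Pads are 22 mm wide; open, the fingers measure 114 mm over their backs; the gripper's body (76 mm by 85 mm) begins 54 mm behind the grasp point. The pads swing forward as they close: fully open they stand 13 mm farther back than shut.
Start: joints at [1.088, 0.707, -0.028, 1.485, 0.022, 0.951, -0.075], TCP at [0.245, -0.52, 0.405] pointing down, gripper open.
Joint ranges: [-2.71, 2.71], [-0.32, 2.16], [-1.57, 1.52], [0, 2.45], [-1.46, 4.6], [0, 2.02], [-2.83, 2.83]. Speed limits (rad/s): [1.89, 1.89, 2.57, 2.57, 3.01, 3.01, 3.01].

### API

Orientations are given as [roll, pitch, yaw] about the fixed x, y, z axes, in that order (R = Rz(yaw) Ry(pitch) Rx(roll)).
In Python, from plant import arm, imaging, ticket gives the robot as it stands. Calls block until the motion is done:
- arm.move_ptp(position, orientation): joint-space move of the TCP to a pose.
- arm.move_linear(position, feed=0.15, orientation=None, guard=None): straight line of the TCP; orientation=None keeps the orientation; feed is the mean speed in m/s. With guard (N) it stops when the force on the tool has changed by that much, and returns True; else False.
- arm.move_j(angles): joint-space move.
- arm.move_gripper(opening, squeeze=None): opening from 0.0 (shut) to 1.0 (fully open); squeeze is the grip in N (None keeps the last); returns when the fingers have stopped.
- arm.sleep(seconds).
- arm.inverse_kinematics(position, orientation): joint angles nearest the present ones, or None.
- arm.get_obs(): the state.
- imaging.capture(name): name is "side" or "top" or "wrist"; returns a dict with "color" (400x640x3 uint8, blue, green, red), "range_z" (400x640 float32, m along the optical axis (not along the pixel's ray), 0 where there is no reading), "fx", "fy", "cx", "cy" (pixels), "camera_from_world" (4x4, takes a point from world to camera coordinates). Camera axes: x right, y up, looking along -z (the intrinsics and any distortion apply to the point x, -y, -z); pixel columns grow to the right and rows downward; lengths in m; the calibration is good to about 2 mm. A picture is of the moment at which its call begins.
A pose or a line that the arm cannot do raises arm.Unreachable and nothing moves.
- ticket.hand_in(): hands the job in, once; it reports no verdict.
The state is a dict: "t": time; "joint_pos": joint angles; "joint_vel": joint speeds; "tau": joint torques, N m; "position": TCP position; "orientation": TCP orientation; "force": force on the tool from outside, world axes, zero at the start; "wrist_torque": the same for the moment, N m; "opening": opening from 0.0 (shut) to 1.0 (fully open).
Only numpy, scipy, OpenCV 4.12 (cv2) and the standard library are available. Lean on these libraries where they do the work, as an engineer would, in place of code of your own. Each camera call takes 0.05 s, during which the arm holds its last target.

## Working session

There is one attempt and no reset: what is moved stays moved. The work goes in short steps, each a Python script; the robot and the scene stay as the last script left them, time stands still between calls to the robot, and variables do not carry over. Pictures are saved under pics/ and viewed, and the job is handed in when it is done.

```bash
ls; mkdir -p pics; python3 - <<'E'
from plant import arm, imaging
import cv2, numpy as np
o=arm.get_obs(); print(o['t'],o['position'],o['orientation'],o['opening'])
for n in ("side","top"):
    c=imaging.capture(n); cv2.imwrite(f"pics/{n}0.png",c["color"]); np.savez(f"{n}0.npz",**c)
    print(n,c["fx"],c["fy"],c["cx"],c["cy"],[k for k in c]); print(np.round(c["camera_from_world"],3), (c["range_z"]>0).mean())
E
```

```text
pics
0.0 [ 0.24531928 -0.51996811  0.40424509] [-3.14053994e+00 -1.61915261e-06  4.40823222e-01] 1.004197701898676
side 419.4240259611376 419.4240259611376 317.9959680735632 189.14011880423357 ['color', 'range_z', 'fx', 'fy', 'cx', 'cy', 'camera_from_world']
[[ 0.998 -0.065 -0.013 -0.586]
 [ 0.049  0.592  0.804 -0.156]
 [-0.044 -0.803  0.594 -0.835]
 [ 0.     0.     0.     1.   ]] 0.9960703125
top 373.95189118941175 373.95189118941175 319.67765151066664 200.64501742637177 ['color', 'range_z', 'fx', 'fy', 'cx', 'cy', 'camera_from_world']
[[-0.023 -1.     0.003  0.13 ]
 [ 0.995 -0.022  0.093 -0.606]
 [-0.093  0.005  0.996 -0.708]
 [ 0.     0.     0.     1.   ]] 0.99612109375
```

View pics/side0.png

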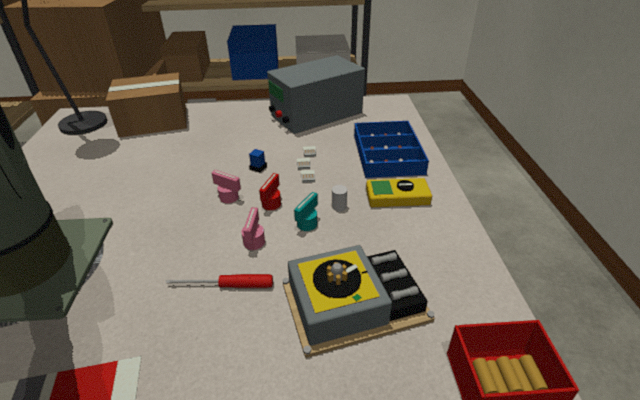

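View pics/top0.png

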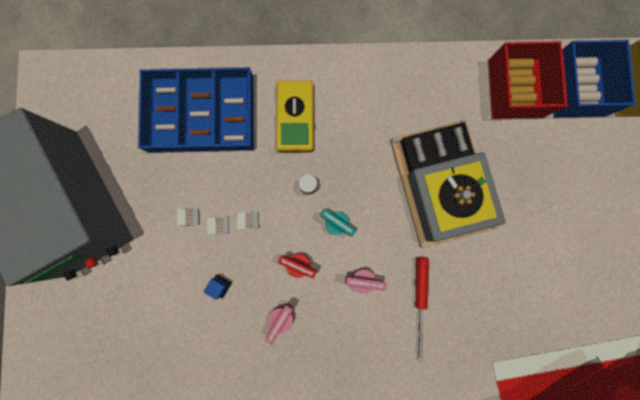

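```bash
cat > h.py <<'E'
import cv2, numpy as np
def ray(c,u,v):
    T=np.asarray(c["camera_from_world"]); R=T[:3,:3]; t=T[:3,3]
    d=np.array([(u-c["cx"])/c["fx"],-(v-c["cy"])/c["fy"],-1.0])
    return -R.T@t, R.T@d
def onz(c,u,v,z):
    o,d=ray(c,u,v); return o+d*(z-o[2])/d[2]
def proj(c,p):
    T=np.asarray(c["camera_from_world"]); q=T[:3,:3]@np.asarray(p)+T[:3,3]
    return np.array([c["cx"]+c["fx"]*q[0]/-q[2], c["cy"]-c["fy"]*q[1]/-q[2]])
def cross(c1,p1,c2,p2):
    o1,d1=ray(c1,*p1);o2,d2=ray(c2,*p2);d1/=np.linalg.norm(d1);d2/=np.linalg.norm(d2)
    A=np.stack([d1,-d2],1);s=np.linalg.lstsq(A,o2-o1,rcond=None)[0]
    a=o1+s[0]*d1;b=o2+s[1]*d2
    return (a+b)/2,np.linalg.norm(a-b)
def cloud(c):
    T=np.asarray(c["camera_from_world"]);z=c["range_z"];v,u=np.mgrid[:z.shape[0],:z.shape[1]]
    P=np.stack([(u-c["cx"])/c["fx"]*z,-(v-c["cy"])/c["fy"]*z,-z],-1)
    return (P-T[:3,3])@T[:3,:3]
E
python3 - <<'E'
from h import *
t=dict(np.load('top0.npz')); s=dict(np.load('side0.npz'))
for n,c,(x,y,w,h) in (('top',t,(255,185,250,170)),('side',s,(200,160,240,190))):
    cv2.imwrite(f'pics/{n}0z.png',cv2.resize(c['color'][y:y+h,x:x+w],None,fx=3.2,fy=3.2,interpolation=cv2.INTER_CUBIC))
for n,c in (('top',t),('side',s)):
    P=cloud(c); hsv=cv2.cvtColor(c['color'],cv2.COLOR_BGR2HSV)
    m=cv2.inRange(hsv,(0,150,60),(6,255,255))|cv2.inRange(hsv,(174,150,60),(180,255,255))
    k,l,st,ce=cv2.connectedComponentsWithStats(m)
    for i in range(1,k):
        if st[i,4]>40: 
            q=P[l==i]; print(n,st[i],ce[i].round(1),np.median(q,0).round(3),'zmax',np.percentile(q[:,2],95).round(3))
for c,u,v in ((t,466,195),(s,337,271)): print(cloud(c)[v,u].round(3))
print(cross(t,(466,195),s,(337,268)))
E
```

```text
top [ 489   42   78   77 3920] [528.9  79.6] [ 0.84  -0.318  0.047] zmax 0.076
top [279 254  37  24 441] [297.8 264.6] [0.489 0.16  0.047] zmax 0.069
top [ 84 258  13  10  91] [ 90.2 262.3] [0.5   0.551 0.048] zmax 0.05
top [416 258  12  51 568] [421.6 282.7] [ 0.445 -0.078  0.024] zmax 0.027
top [ 497  355  143   45 4398] [578.4 382.8] [ 0.242 -0.389  0.002] zmax 0.004
side [260 174  21  36 494] [270.7 194.7] [0.491 0.144 0.04 ] zmax 0.068
side [218 274  55  14 698] [245.7 280.5] [ 0.449 -0.088  0.023] zmax 0.027
side [ 447  320  132   80 6052] [507.7 358.4] [ 0.851 -0.274  0.055] zmax 0.077
side [  50  361   67   39 1962] [ 85.1 382.9] [ 0.216 -0.255  0.002] zmax 0.003
[ 0.606 -0.142  0.107]
[ 0.609 -0.152  0.105]
(array([ 0.60830992, -0.14343928,  0.10237083]), np.float64(0.004057452475376912))
```

View pics/top0z.png

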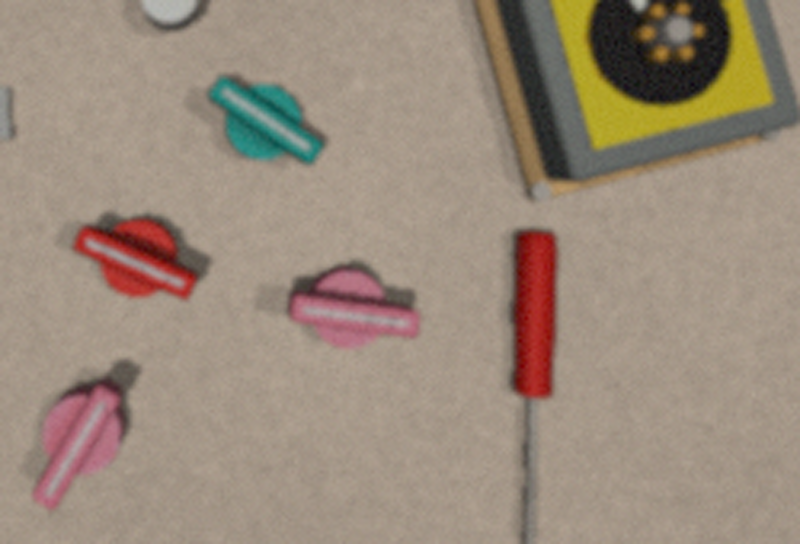

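View pics/side0z.png

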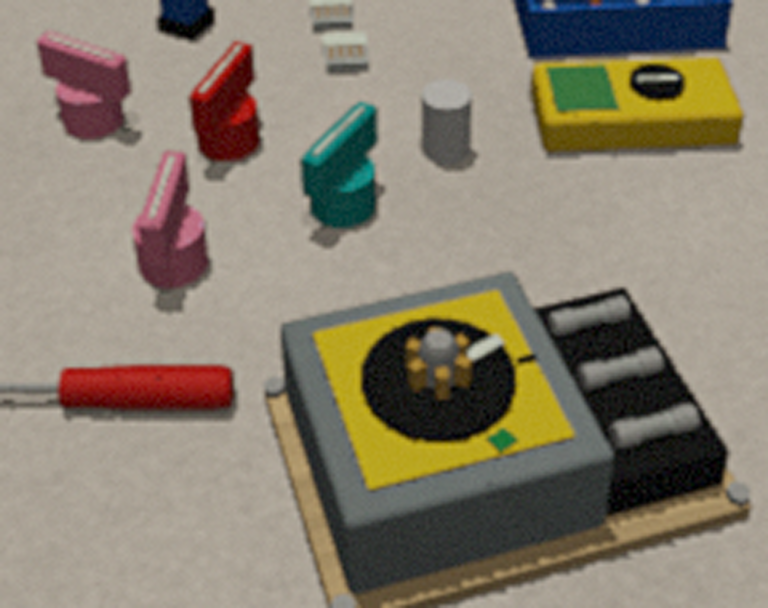

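```bash
cat > m.py <<'E'
from h import *
def red(c):
    hsv=cv2.cvtColor(c['color'],cv2.COLOR_BGR2HSV)
    return cv2.inRange(hsv,(0,150,60),(6,255,255))|cv2.inRange(hsv,(174,150,60),(180,255,255))
def barfrom_depth(c,near,r=0.06):
    """bar top (z>0.055 points near the given xy): minAreaRect in world xy"""
    P=cloud(c); m=(np.hypot(P[...,0]-near[0],P[...,1]-near[1])<r)&(P[...,2]>0.058)&(P[...,2]<0.08)
    q=P[m]; rc=cv2.minAreaRect(q[:,:2].astype(np.float32)); return q,rc
E
python3 - <<'E'
from m import *
t=dict(np.load('top0.npz')); s=dict(np.load('side0.npz'))
for c in (t,s):
    q,rc=barfrom_depth(c,(0.489,0.152)); b=cv2.boxPoints(rc)
    e=b[1]-b[0] if np.linalg.norm(b[1]-b[0])>np.linalg.norm(b[2]-b[1]) else b[2]-b[1]
    print(len(q),np.median(q[:,2]),rc,np.degrees(np.arctan2(e[1],e[0]))%180)
# bar ends in both views (white line ends): top zoom px/3.2+offset
f=lambda p:(p[0]/3.2+255,p[1]/3.2+185); g=lambda p:(p[0]/3.2+200,p[1]/3.2+160)
for a,b in (((84,237),(198,94)),((190,288),(246,46))):
    pass
A=cross(t,f((84,237)),s,g((240,50))); B=cross(t,f((190,285)),s,g((199,98)))
print('ends',A,B)
A2=onz(t,*f((84,237)),.067);B2=onz(t,*f((190,285)),.067);print(A2,B2,(A2+B2)/2,np.degrees(np.arctan2(*(A2-B2)[1::-1])))
for p in ((0.489,0.152,.067),): print(proj(t,p),proj(s,p))
# yellow plate top / disc
for n,c in (('t',t),('s',s)):
    hsv=cv2.cvtColor(c['color'],cv2.COLOR_BGR2HSV);P=cloud(c)
    m=cv2.inRange(hsv,(22,150,60),(35,255,255)); m&=((np.hypot(P[...,0]-.608,P[...,1]+.143)<.09)*255).astype(np.uint8)
    q=P[m>0];print(n,len(q),np.median(q[:,2]),cv2.minAreaRect(q[:,:2].astype(np.float32)))
    cn=[onz(c,u,v,.074)[:2] for v,u in zip(*np.nonzero(m))]; print(cv2.minAreaRect(np.float32(cn)))
E
```

```text
361 0.06708613564562266 ((0.48477703332901, 0.16149377822875977), (0.07354071736335754, 0.0163540281355381), 64.55711364746094) 64.55714
196 0.06692287755087384 ((0.4858660399913788, 0.15988780558109283), (0.07437452673912048, 0.017090940847992897), 64.33360290527344) 64.3336
ends (array([0.49967211, 0.18959385, 0.06346514]), np.float64(0.0014866367250127577)) (array([0.47212128, 0.12902171, 0.0667795 ]), np.float64(0.003126637773839703))
[0.49913858 0.18922189 0.067     ] [0.47057326 0.12896504 0.067     ] [0.48485592 0.15909346 0.067     ] 64.63627362234196
[301.61086154 264.17533058] [269.47443613 184.06309915]
t 1804 0.07461703483148818 ((0.60784912109375, -0.1433703601360321), (0.10690244287252426, 0.10795635730028152), 13.083662986755371)
((0.6078293919563293, -0.14320001006126404), (0.10678700357675552, 0.10725425183773041), 13.316868782043457)
s 1733 0.07517266029253936 ((0.6102520823478699, -0.14276902377605438), (0.10875040292739868, 0.1104782372713089), 13.102509498596191)
((0.6098995208740234, -0.14196521043777466), (0.1078932136297226, 0.10839752107858658), 13.215123176574707)
```

```bash
python3 - <<'E'
from plant import arm
import numpy as np
d=np.radians
print(arm.inverse_kinematics([.485,.16,.40],[np.pi,0,d(64.5)]))
for p,z in (((.485,.16),.211),((.608,-.143),.42),((.608,-.143),.291)):
  for y in (-175,-145,-115,-85,-55,-22,4,38,64.5,98,125):
    q=arm.inverse_kinematics([*p,z],[np.pi,0,d(y)]); print(p,z,y,None if q is None else np.round(q,2))
E
```

```text
[-0.32613084  0.61750617 -0.0979187   1.72203423  0.07854297  0.80585987
 -0.90555946]
(0.485, 0.16) 0.211 -175 [-0.2   0.95 -0.34  1.88  0.71  0.43  0.6 ]
(0.485, 0.16) 0.211 -145 [-0.02  1.02 -0.69  1.88  1.06  0.67  0.8 ]
(0.485, 0.16) 0.211 -115 [ 0.15  1.19 -1.13  1.87  1.3   1.06  1.14]
(0.485, 0.16) 0.211 -85 [-0.58  0.98  0.37  1.89 -0.82  0.43 -2.65]
(0.485, 0.16) 0.211 -55 [-0.57  0.98  0.36  1.89 -0.79  0.42 -2.14]
(0.485, 0.16) 0.211 -22 [-0.52  0.96  0.26  1.89 -0.62  0.37 -1.73]
(0.485, 0.16) 0.211 4 [-0.48  0.95  0.19  1.89 -0.47  0.34 -1.43]
(0.485, 0.16) 0.211 38 [-0.43  0.94  0.1   1.89 -0.25  0.32 -1.05]
(0.485, 0.16) 0.211 64.5 [-0.4   0.94  0.03  1.89 -0.07  0.32 -0.76]
(0.485, 0.16) 0.211 98 [-0.35  0.93 -0.06  1.89  0.15  0.32 -0.39]
(0.485, 0.16) 0.211 125 [-0.31  0.94 -0.14  1.89  0.33  0.34 -0.09]
(0.608, -0.143) 0.42 -175 [ 0.5   0.86 -0.77  1.25  0.59  1.26  1.39]
(0.608, -0.143) 0.42 -145 [ 0.65  1.04 -1.35  1.24  1.    1.56  1.65]
(0.608, -0.143) 0.42 -115 [ 0.65  1.04 -1.35  1.24  1.    1.56  2.18]
(0.608, -0.143) 0.42 -85 [-0.09  0.85  0.65  1.27 -0.52
[... 563 characters left out ...]
]
(0.608, -0.143) 0.291 -145 [ 0.67  1.23 -1.35  1.4   1.19  1.42  1.52]
(0.608, -0.143) 0.291 -115 [-0.14  1.05  0.77  1.43 -0.8   0.99 -2.75]
(0.608, -0.143) 0.291 -85 [-0.09  1.01  0.62  1.43 -0.66  0.92 -2.33]
(0.608, -0.143) 0.291 -55 [-0.02  0.97  0.46  1.42 -0.5   0.86 -1.94]
(0.608, -0.143) 0.291 -22 [ 0.05  0.94  0.29  1.42 -0.32  0.82 -1.51]
(0.608, -0.143) 0.291 4 [ 0.1   0.93  0.17  1.42 -0.18  0.81 -1.17]
(0.608, -0.143) 0.291 38 [ 0.18  0.92  0.    1.42 -0.    0.8  -0.73]
(0.608, -0.143) 0.291 64.5 [ 0.23  0.92 -0.1   1.41  0.12  0.81 -0.36]
(0.608, -0.143) 0.291 98 [ 0.29  0.93 -0.24  1.41  0.26  0.83  0.11]
(0.608, -0.143) 0.291 125 [ 0.34  0.94 -0.35  1.41  0.37  0.86  0.49]
```

```bash
python3 - <<'E'
from plant import arm,imaging
from h import *
arm.move_ptp([.56,-.15,.42],[np.pi,0,np.radians(64.5)])
c=imaging.capture('wrist'); np.savez('w1.npz',**c); cv2.imwrite('pics/w1.png',c['color'])
print(arm.get_obs()['t'],proj(c,(.608,-.143,.08)),ray(c,320,200))
E
```

```text
1.9167 [363.2683131  143.34619347] (array([ 0.59665538, -0.07619013,  0.39017513]), array([-0.15098149, -0.30366863, -0.94085348]))
```

View pics/w1.png

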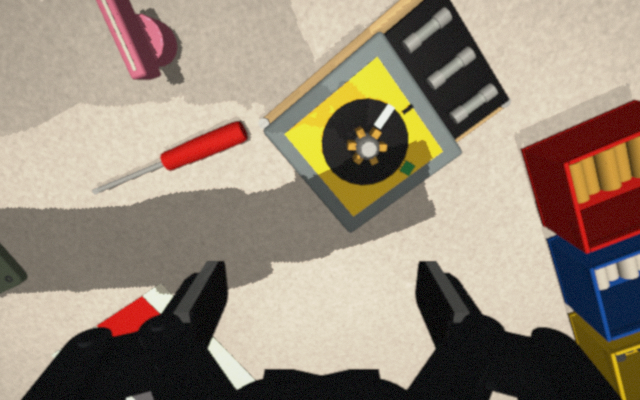

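Wrist view: spindle disc at (365,141), pointer (384,116), black mark (408,108), green mark (406,168). The disc and pointer can be measured from here.

```bash
cat > sw.py <<'E'
from h import *
def switch(c,a0=(.608,-.143)):
    hsv=cv2.cvtColor(c['color'],cv2.COLOR_BGR2HSV);out={}
    v,u=np.mgrid[:400,:640]
    def flat(z): 
        T=np.asarray(c["camera_from_world"]);R=T[:3,:3];o=-R.T@T[:3,3]
        d=np.stack([(u-c['cx'])/c['fx'],-(v-c['cy'])/c['fy'],-np.ones(u.shape)],-1)@R
        return (o+d*((z-o[2])/d[...,2])[...,None])[...,:2]
    X8=flat(.08)
    r=np.hypot(X8[...,0]-a0[0],X8[...,1]-a0[1])
    dark=((hsv[...,2]<60)&(r<.052)).astype(np.uint8)
    k,l,st,ce=cv2.connectedComponentsWithStats(dark); i=1+np.argmax(st[1:,4])
    pts=X8[l==i].astype(np.float32); hull=cv2.convexHull(pts); out['disc']=cv2.minEnclosingCircle(hull); out['disc_el']=cv2.fitEllipse(hull)
    ctr=np.array(out['disc_el'][0])
    def ang(m,X,n):
        p=X[m]; d=p.mean(0)-ctr; out[n]=(len(p),np.hypot(*d).round(4),np.degrees(np.arctan2(d[1],d[0])).round(1))
    rr=np.hypot(*(X8-ctr).transpose(2,0,1))
    ang((hsv[...,1]<70)&(hsv[...,2]>150)&(rr>.02)&(rr<.042),X8,'pointer')
    X7=flat(.0745); rr=np.hypot(*(X7-ctr).transpose(2,0,1))
    ang((hsv[...,0]>45)&(hsv[...,0]<85)&(hsv[...,1]>120)&(rr>.035)&(rr<.07),X7,'green')
    ang((hsv[...,2]<70)&(rr>.0435)&(rr<.052),X7,'blackmark')
    return out
E
python3 - <<'E'
from sw import *
w=dict(np.load('w1.npz'))
for f in ('w1','top0','side0'): print(f,switch(dict(np.load(f+'.npz'))))
cv2.imwrite('pics/w1z.png',cv2.resize(w['color'][80:210,280:450],None,fx=4.5,fy=4.5,interpolation=cv2.INTER_CUBIC))
P=cloud(w); print('disc z',[P[165,345].round(4)],'nose',P[149,369].round(4), P[145:153,366:372,2].max())
hsv=cv2.cvtColor(w['color'],cv2.COLOR_BGR2HSV)
E
```

```text
w1 {'disc': ((0.6091750860214233, -0.14368346333503723), 0.040090180933475494), 'disc_el': ((0.6090728640556335, -0.14368614554405212), (0.07863453030586243, 0.07974403351545334), 179.4241943359375), 'pointer': (200, np.float64(0.0307), np.float64(31.1)), 'green': (103, np.float64(0.0498), np.float64(-55.5)), 'blackmark': (17, np.float64(0.0489), np.float64(13.1))}
top0 {'disc': ((0.6078485250473022, -0.14314666390419006), 0.0400010421872139), 'disc_el': ((0.6078760623931885, -0.14277033507823944), (0.07609476149082184, 0.07831603288650513), 14.69506549835205), 'pointer': (33, np.float64(0.0304), np.float64(29.4)), 'green': (27, np.float64(0.0499), np.float64(-56.4)), 'blackmark': (2, np.float64(0.0389), np.float64(-19.3))}
side0 {'disc': ((0.6099100112915039, -0.14388704299926758), 0.04118163511157036), 'disc_el': ((0.6098320484161377, -0.14396855235099792), (0.07861248403787613, 0.08177708834409714), 167.63400268554688), 'pointer': (37, np.float64(0.0322), np.float64(37.5)), 'green': (38, np.float64(0.0341), np.float64(-47.2)), 'blackmark': (46, np.float64(0.0404), np.float64(81.9))}
disc z [array([ 0.584 , -0.1541,  0.0818])] nose [ 0.6095 -0.1436  0.1078] 0.10812614120737364
```

View pics/w1z.png

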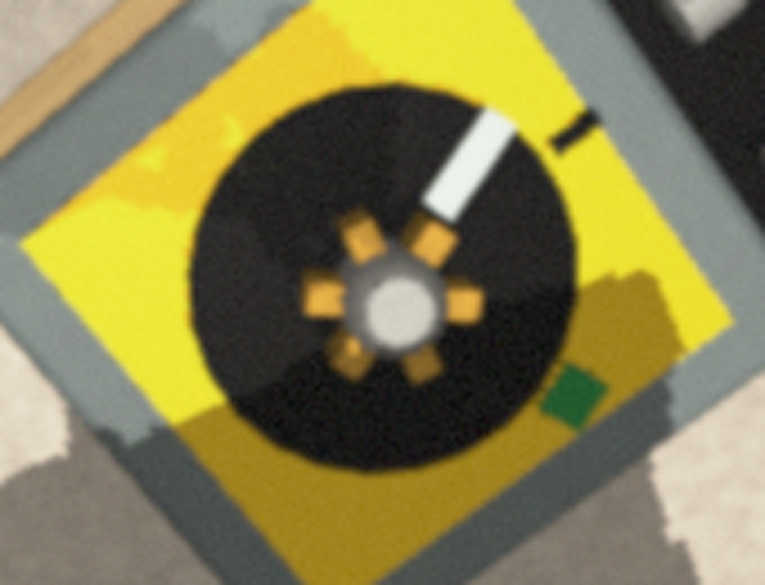

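```bash
python3 - <<'E'
from plant import arm,imaging
from m import *
arm.move_ptp([.45,.14,.37],[np.pi,0,np.radians(64.5)])
c=imaging.capture('wrist'); np.savez('w2.npz',**c); cv2.imwrite('pics/w2.png',c['color'])
print(arm.get_obs()['t'])
q,rc=barfrom_depth(c,(.485,.16)); print(len(q),np.median(q[:,2]),rc)
# colour+ray: red/white top mask cast on z=.067
P=cloud(c); R=red(c)
print(proj(c,(.485,.16,.067)))
E
```

```text
3.1667
1730 0.06797499545175886 ((0.4859306216239929, 0.16126257181167603), (0.07295849919319153, 0.016057617962360382), 64.75701904296875)
[346.69925505 144.87424892]
```

View pics/w2.png

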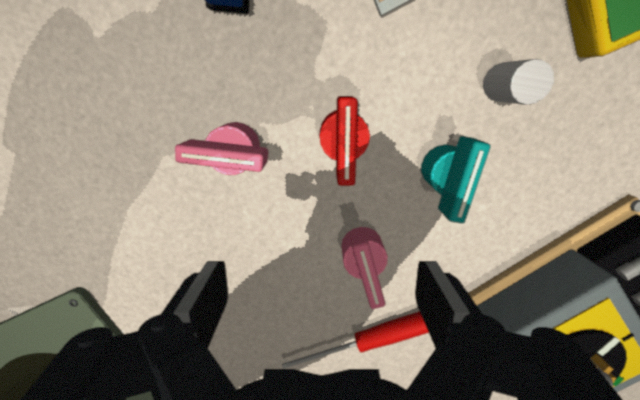

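Candidates in the wrist view are red (346,140), pink (222,150) and (365,260), and turquoise (460,180). Only the first is red, with a 73 × 16 mm bar 67 mm high, which fits the description. I'll check a crop, then grasp.

```bash
python3 - <<'E'
import cv2
i=cv2.imread('pics/w2.png'); cv2.imwrite('pics/w2z.png',cv2.resize(i[70:230,220:500],None,fx=2.8,fy=2.8,interpolation=cv2.INTER_CUBIC))
E
```

```text
(no output)
```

View pics/w2z.png

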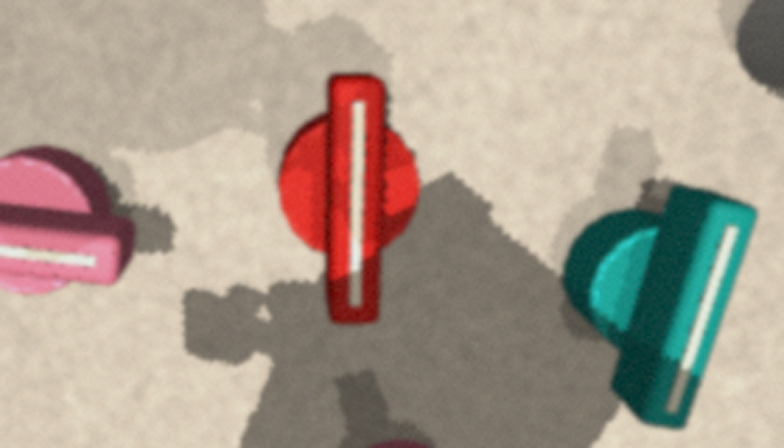

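The crop confirms the red handle at (346,140) of the wrist image, with its white line along the bar. I'll grasp it now.

```bash
python3 - <<'E'
from plant import arm,imaging
from m import *
Y=np.radians(64.7); o=[np.pi,0,Y]
arm.move_gripper(0.55,60)
arm.move_ptp([.4857,.161,.30],o)
print(arm.move_linear([.4857,.161,.211],feed=.12,guard=15), arm.get_obs()['force'])
arm.move_gripper(0.0,60); b=arm.get_obs(); print(b['opening'],b['t'],b['force'])
c=imaging.capture('wrist'); cv2.imwrite('pics/w3.png',c['color']); np.savez('w3.npz',**c)
q,rc=barfrom_depth(c,(.4857,.161)); print(len(q),rc)
arm.move_linear([.4857,.161,.345],feed=.2)
b=arm.get_obs(); print(b['opening'],b['t'],b['force'],b['position'])
c=imaging.capture('wrist'); cv2.imwrite('pics/w4.png',c['color']); np.savez('w4.npz',**c)
E
```

```text
False [0.4730029  0.54583338 0.22698369]
0.17494897972264326 5.3333 [-1.28277617 -0.42068049  7.23751161]
8318 ((0.48927202820777893, 0.16144143044948578), (0.07147464901208878, 0.04510936513543129), 87.1535415649414)
0.17875059713716715 6.2 [-0.30751332  0.17532444 -2.01680577] [0.48552856 0.16091995 0.34419687]
```

View pics/w4.png

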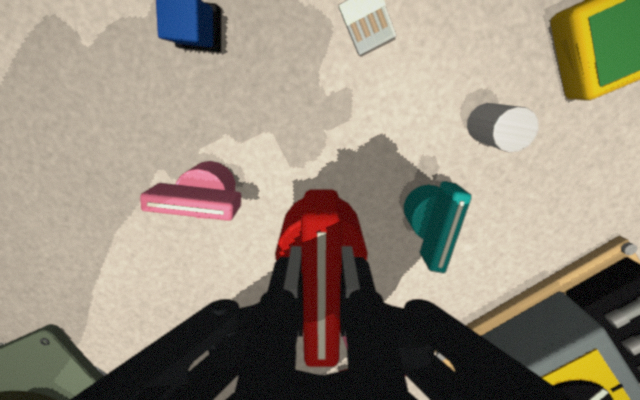

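The handle is held: the white line runs from (321,233) to (321,360), and the bar is straight between the pads. Next I'll measure its place in the hand.

```bash
python3 - <<'E'
from m import *
c=dict(np.load('w4.npz')); hsv=cv2.cvtColor(c['color'],cv2.COLOR_BGR2HSV)
m=((hsv[...,1]<110)&(hsv[...,2]>90)).astype(np.uint8); m[:,:310]=0;m[:,333:]=0;m[:225]=0;m[372:]=0
k,l,st,ce=cv2.connectedComponentsWithStats(m)
for i in range(1,k):
    if st[i,4]>30: print(st[i],ce[i])
P=cloud(c); z=P[290:300,321,2]; print('z top',z.round(4))
p=np.array([.48553,.16092]); t=np.array([np.cos(np.radians(64.7)),np.sin(np.radians(64.7))])
i=1+np.argmax(st[1:,4]); vs,us=np.nonzero(l==i)
zt=.3442-.155+.011
for sel in (vs.min(),vs.max()):
    u=us[vs==sel].mean(); X=onz(c,u,sel+(0.5 if sel==vs.max() else -.5),zt)[:2]; d=X-p; print(sel,u,X,'along',d@t,'across',d@[-t[1],t[0]])
# before grasp
c=dict(np.load('w2.npz')); hsv=cv2.cvtColor(c['color'],cv2.COLOR_BGR2HSV)
m=((hsv[...,1]<110)&(hsv[...,2]>90)).astype(np.uint8); m[:,:338]=0;m[:,356:]=0;m[:98]=0;m[184:]=0
k,l,st,ce=cv2.connectedComponentsWithStats(m);i=1+np.argmax(st[1:,4]); vs,us=np.nonzero(l==i); print(st[i])
E=[onz(c,us[vs==s].mean(),s+h,.067)[:2] for s,h in ((vs.min(),-.5),(vs.max(),.5))]; print(E,(E[0]+E[1])/2)
d=E[0]-E[1];print(np.hypot(*d),np.degrees(np.arctan2(d[1],d[0])))
E
```

```text
[ 317  232    9  127 1013] [321.11846002 291.37018756]
[310 367  23   5 115] [321. 369.]
z top [0.2011 0.2016 0.2028 0.2013 0.2015 0.2023 0.2017 0.2021 0.2013 0.2014]
232 320.5 [0.49857004 0.18763416] along 0.029724568660000807 across -0.000372765853604852
358 321.0 [0.47252228 0.13227535] along -0.03145608007003352 across -0.0004814649679904786
[345 106   6  73 322]
[array([0.49851879, 0.18849379]), array([0.47297058, 0.13367742])] [0.48574469 0.1610856 ]
0.06047764630925953 65.01123641252791
```

```bash
python3 - <<'E'
from plant import arm,imaging
from m import *
o=[np.pi,0,np.radians(91.1)]
x,y=.609,-.1432
arm.move_ptp([x,y,.335],o)
b=arm.get_obs(); print(b['t'],b['position'],b['orientation'],b['force'])
for n in ('side','wrist'):
    c=imaging.capture(n); cv2.imwrite(f'pics/{n}5.png',c['color']); np.savez(f'{n}5.npz',**c)
f0=np.array(b['force'])
h=arm.move_linear([x,y,.306],feed=.04,guard=8)
b=arm.get_obs(); print(h,b['t'],b['position'],np.array(b['force'])-f0,b['wrist_torque'])
c=imaging.capture('side'); cv2.imwrite('pics/side6.png',cv2.resize(c['color'][180:340,240:460],None,fx=3.5,fy=3.5,interpolation=cv2.INTER_CUBIC))
E
```

```text
7.4917 [ 0.60908645 -0.1416268   0.33485115] [-3.14131979e+00 -1.01117043e-03  1.59121577e+00] [-0.74545896 -0.28277899 -1.04302498]
False 8.4667 [ 0.60905003 -0.14320018  0.30618573] [-0.38682686 -0.08959751  0.1367542 ] [-0.01058383 -0.01999509  0.03113536]
```

View pics/wrist5.png

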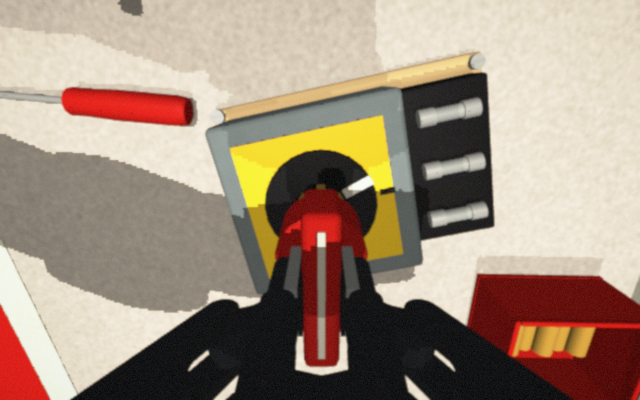

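View pics/side6.png

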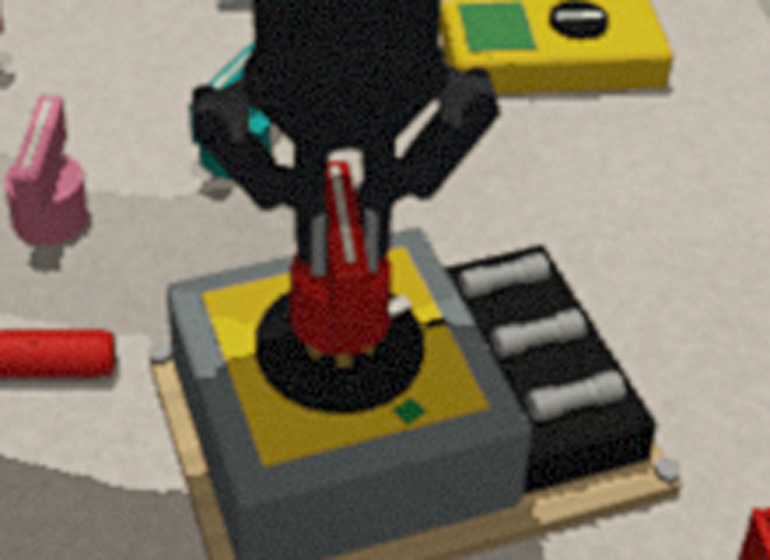

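The handle is over the nose with no side force, and its bar is in line with a tooth. Next I'll push down.

```bash
python3 - <<'E'
from plant import arm,imaging
from m import *
x,y=.609,-.1432
for k in range(1):
    f0=np.array(arm.get_obs()['force'])
    h=arm.move_linear([x,y,.2895],feed=.03,guard=12)
    b=arm.get_obs(); print(h,b['t'],b['position'],np.array(b['force'])-f0,b['wrist_torque'],b['opening'])
c=imaging.capture('side'); np.savez('side7.npz',**c); cv2.imwrite('pics/side7.png',cv2.resize(c['color'][180:340,240:460],None,fx=3.5,fy=3.5,interpolation=cv2.INTER_CUBIC))
E
```

```text
True 9.0167 [ 0.60891677 -0.14317807  0.29133342] [-2.70478607  0.90884711 11.44704319] [ 0.06269055  0.43290244 -0.00872907] 0.18026464917856796
```

View pics/side7.png

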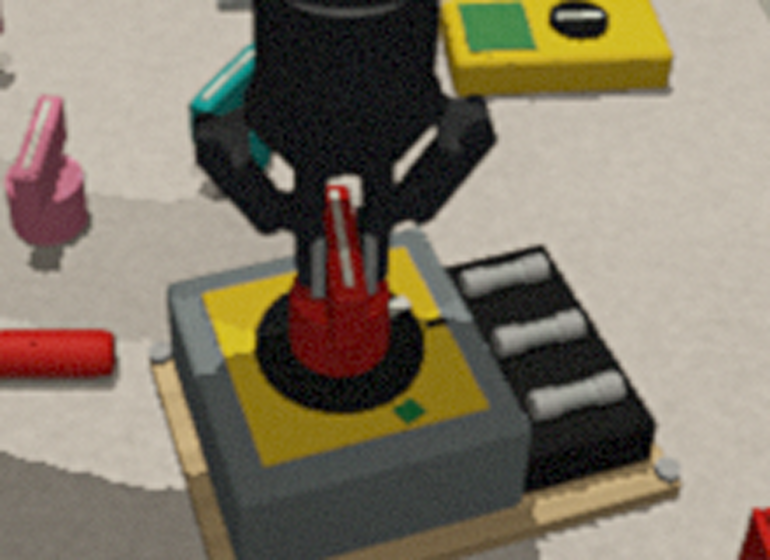

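It is home: contact came at TCP z 0.2913 against 0.291 expected, and the skirt is down on the disc. Now I'll turn it clockwise in steps.

```bash
python3 - <<'E'
from plant import arm,imaging
from sw import *
x,y,z=.609,-.1434,.2908
arm.sleep(.3)
for a in (76,61):
    arm.move_linear([x,y,z],feed=.1,orientation=[np.pi,0,np.radians(a)])
    b=arm.get_obs(); print(a,b['t'],b['position'],np.degrees(b['orientation'][2]),b['force'],b['wrist_torque'],b['opening'])
c=imaging.capture('side'); np.savez('side8.npz',**c); cv2.imwrite('pics/side8.png',cv2.resize(c['color'][180:340,240:460],None,fx=3.5,fy=3.5,interpolation=cv2.INTER_CUBIC))
E
```

```text
76 9.7833 [ 0.60921771 -0.14324195  0.2913384 ] 75.97741869974584 [-2.20278174  0.87283936 12.53421474] [ 0.135038    0.2782204  -0.10208256] 0.17451985014888594
61 10.1917 [ 0.60919506 -0.14334234  0.29134489] 60.97255088079881 [-2.0870372   0.11169127 12.14660048] [ 0.03210844  0.42805353 -0.18009152] 0.1780849941989615
```

View pics/side8.png

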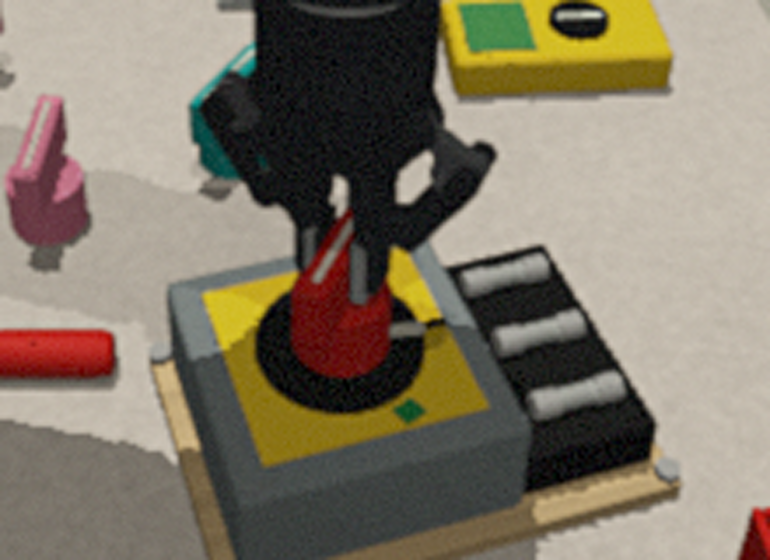

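The pointer turns with the handle and is now just short of the black mark. Continuing.

```bash
python3 - <<'E'
from plant import arm,imaging
from sw import *
x,y,z=.609,-.1434,.2908
for a in (46,31,16,3):
    arm.move_linear([x,y,z],feed=.1,orientation=[np.pi,0,np.radians(a)])
    b=arm.get_obs(); print(a,b['t'],b['position'],np.degrees(b['orientation'][2]),b['force'],b['wrist_torque'],b['opening'])
for n in ('side','top','wrist'):
    c=imaging.capture(n); np.savez(n+'9.npz',**c); cv2.imwrite(f'pics/{n}9.png',c['color'])
    try: print(n,switch(c,(.609,-.1437)))
    except Exception as e: print(e)
c=dict(np.load('side9.npz')); cv2.imwrite('pics/side9z.png',cv2.resize(c['color'][200:340,260:440],None,fx=4.2,fy=4.2,interpolation=cv2.INTER_CUBIC))
E
```

```text
46 10.65 [ 0.60914826 -0.14343489  0.29131273] 45.968223834080284 [-2.40869435  0.03054427 13.06958282] [-0.08445062  0.52352962 -0.15086486] 0.17654488850229205
31 11.0583 [ 0.60907577 -0.14349392  0.29132299] 30.966234766423735 [-3.35644139 -0.59675513 13.88264925] [-0.12945201  0.75703649 -0.14637598] 0.17750170103157162
16 11.4667 [ 0.60899572 -0.14353695  0.291298  ] 15.965806817459313 [-3.88400013 -0.14457045 14.1129377 ] [-0.14600868  0.93084304 -0.14346415] 0.1784427314564418
3 11.8417 [ 0.60892907 -0.14353344  0.29132751] 2.9601584435717667 [-5.30957384  0.30850105 14.64649774] [-0.10832852  1.11955355 -0.09348711] 0.17804340122553447
side {'disc': ((0.6059929728507996, -0.1489071100950241), 0.039885926991701126), 'disc_el': ((0.605502724647522, -0.15052127838134766), (0.06446065753698349, 0.07698274403810501), 53.0166015625), 'pointer': (0, np.float64(nan), np.float64(nan)), 'green': (49, np.float64(0.0292), np.float64(-20.0)), 'blackmark': (88, np.float64(0.0403), np.float64(52.2))}
top {'disc': ((0.61028653383255, -0.14908534288406372), 0.046861641108989716), 'disc_el': ((0.6093528270721436, -0.149056538939476), (0.07787712663412094, 0.09504382312297821), 16.371931076049805), 'pointer': (0, np.float64(nan), np.float64(nan)), 'green': (27, np.float64(0.0397), np.float64(-68.5)), 'blackmark': (145, np.float64(0.0317), np.float64(-68.3))}
wrist {'disc': ((0.6042550802230835, -0.14084890484809875), 0.046713635325431824), 'disc_el': ((0.6037569642066956, -0.14244361221790314), (0.08124030381441116, 0.09398394823074341), 82.99364471435547), 'pointer': (245, np.float64(0.0352), np.float64(-46.8)), 'green': (344, np.float64(0.0492), np.float64(-51.7)), 'blackmark': (1001, np.float64(0.0161), np.float64(-164.1))}sw.py:16: RuntimeWarning: Mean of empty slice.
  p=X[m]; d=p.mean(0)-ctr; out[n]=(len(p),np.hypot(*d).round(4),np.degrees(np.arctan2(d[1],d[0])).round(1))
  ret = um.true_divide(
```

View pics/side9z.png

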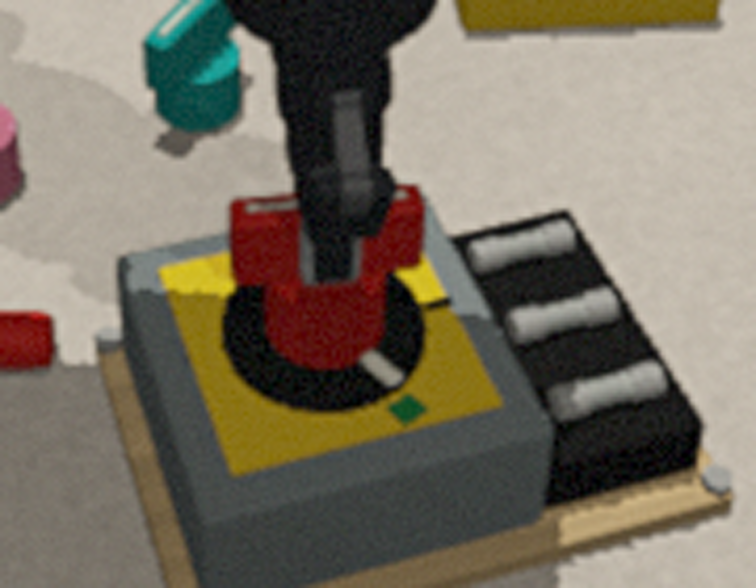

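View pics/wrist9.png

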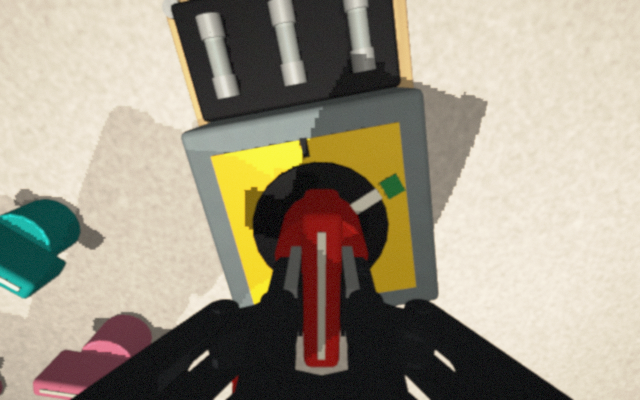

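```bash
cat > pt.py <<'E'
from h import *
def pt(c,ctr=(.609,-.1436)):
    hsv=cv2.cvtColor(c['color'],cv2.COLOR_BGR2HSV); out=[]
    for n,z,m,lo,hi in (('pointer',.081,(hsv[...,1]<70)&(hsv[...,2]>80),.027,.043),('green',.0745,(hsv[...,0]>45)&(hsv[...,0]<85)&(hsv[...,1]>110),.042,.058)):
        q=[]
        for v,u in zip(*np.nonzero(m)):
            X=onz(c,u,v,z)[:2]-ctr; r=np.hypot(*X); a=np.degrees(np.arctan2(X[1],X[0]))
            if lo<r<hi and -85<a<-25: q.append((r,a))
        q=np.array(q); out.append((n,len(q),q.mean(0).round(4) if len(q) else None))
    return out
E
python3 - <<'E'
from pt import *
for n in ('wrist9','side9','top9'): print(n,pt(dict(np.load(n+'.npz'))))
E
```

```text
wrist9 [('pointer', 311, array([ 3.39000e-02, -5.17832e+01])), ('green', 319, array([ 4.96000e-02, -5.56308e+01]))]
side9 [('pointer', 35, array([ 3.39000e-02, -4.83695e+01])), ('green', 30, array([ 4.83000e-02, -5.29135e+01]))]
top9 [('pointer', 1, array([  0.042 , -39.6934])), ('green', 8, array([ 5.28000e-02, -6.99036e+01]))]
```

The pointer is about 4° short of green (-51.8° against -55.6°). I'll turn 4° more, release and retreat.

```bash
python3 - <<'E'
from plant import arm,imaging
from pt import *
x,y,z=.609,-.1434,.2908
o=[np.pi,0,np.radians(-1.)]
arm.move_linear([x,y,z],feed=.1,orientation=o); arm.sleep(.3)
c=imaging.capture('wrist'); np.savez('w10.npz',**c); print(pt(c), arm.get_obs()['force'])
E
```

```text
[('pointer', 312, array([ 3.3900e-02, -5.5762e+01])), ('green', 328, array([ 4.97000e-02, -5.55941e+01]))] [-5.03199581  0.59910019 14.74637927]
```

```bash
python3 - <<'E'
from plant import arm,imaging
from pt import *
x,y=.609,-.1434
arm.move_gripper(0.55); b=arm.get_obs(); print(b['t'],b['force'],b['opening'],b['position'])
c=imaging.capture('wrist'); print(pt(c))
arm.move_linear([x,y,.42],feed=.12)
arm.move_linear([x-.06,y,.45],feed=.15)
arm.sleep(.3)
b=arm.get_obs(); print(b['t'],b['force'])
for n in ('wrist','side','top'):
    c=imaging.capture(n); np.savez(n+'11.npz',**c); cv2.imwrite(f'pics/{n}11.png',c['color']); print(n,pt(c))
    P=cloud(c); m=(np.hypot(P[...,0]-.609,P[...,1]+.1436)<.05)&(P[...,2]>.138)&(P[...,2]<.17); q=P[m]
    if len(q)>20: print(len(q),np.median(q[:,2]),cv2.minAreaRect(q[:,:2].astype(np.float32)))
E
```

```text
13.0 [-1.08483912  0.08239656 -0.09528735] 0.5492059674194403 [ 0.60899932 -0.14338824  0.290621  ]
[('pointer', 315, array([ 3.40000e-02, -5.57608e+01])), ('green', 328, array([ 4.96000e-02, -5.55823e+01]))]
15.175 [0.40700836 0.45104701 0.9931976 ]
wrist [('pointer', 123, array([ 3.38000e-02, -5.57995e+01])), ('green', 114, array([ 4.97000e-02, -5.54422e+01]))]
1879 0.147939915071219 ((0.6090822219848633, -0.1440938115119934), (0.015934467315673828, 0.07394098490476608), 89.22981262207031)
side [('pointer', 32, array([ 3.37000e-02, -5.25678e+01])), ('green', 30, array([ 4.83000e-02, -5.29135e+01]))]
503 0.14716589797026128 ((0.6096615791320801, -0.14508764445781708), (0.01848849654197693, 0.07300590723752975), 88.15775299072266)
top [('pointer', 31, array([ 3.45000e-02, -6.11841e+01])), ('green', 10, array([ 5.10000e-02, -5.85959e+01]))]
487 0.14708260373320298 ((0.6077389121055603, -0.1426112949848175), (0.016180913895368576, 0.07229591906070709), 88.71951293945312)
```

View pics/wrist11.png

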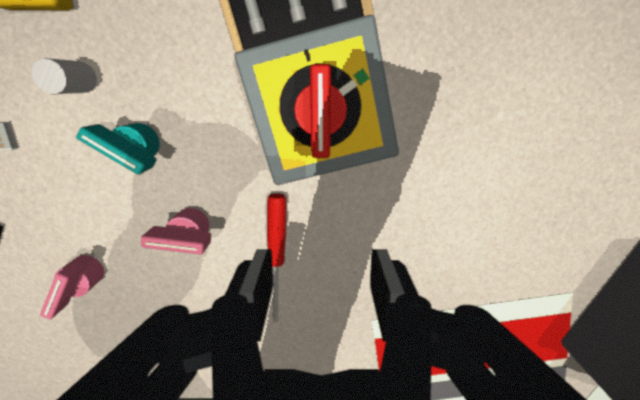

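View pics/side11.png

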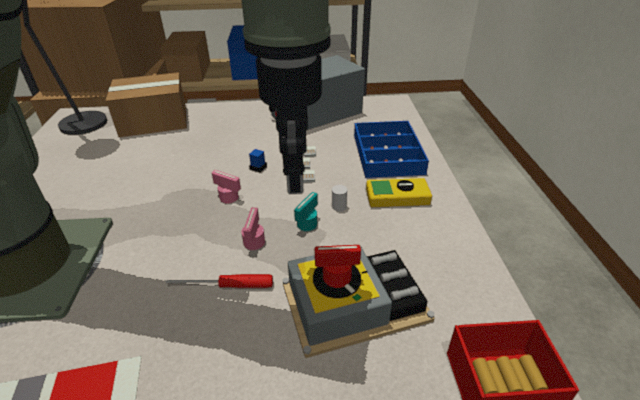

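The handle is home: its top is at 0.147 m, as expected, and it sits on the axis. The pointer (345,86) is in line with the green mark (361,77), and the gripper is clear. Handing in.

```bash
python3 -c "
from plant import ticket,arm
ticket.hand_in(); print(arm.get_obs()['t'])"
```

```text
the job is handed in; nothing more can be done
the job is handed in; nothing more can be done
```

The red handle is on the spindle and pushed fully home. The pointer is turned clockwise to the green mark and the handle is released. I handed the job in shortly after the last reading at 15.2 s, inside the 42 s limit. The hand-in reports no verdict.

**How it went:** I gripped the red handle by its bar and brought it over the nose with the bar in line with a tooth. It went down without catching, until contact at TCP z 0.2913 m (0.291 expected). I then turned it clockwise in steps, checked the pointer, added 4°, let go and backed away.

**Last checks after release:**
- **Seating:** the bar's top is at 0.147–0.148 m (0.147 expected), and its centre is within about 2 mm of the measured axis in all three views.
- **Pointer:** the wrist view puts it at -55.8° and the green mark at -55.4°. The side view agrees to 0.4°. The top view differs by 2.6°, but it saw only a few pixels of the mark; the allowance is 7°.
- **Contact:** the gripper was clear. The highest force I read was about 15 N.
- **Bystanders:** they look unmoved in the final wrist and side pictures. I did not measure their positions.

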